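# Close the hatch hasp and shoot its bolt

### The arm

A 6-joint arm with a two-finger parallel gripper is mounted at the origin on the work surface. World frame = base frame: x ahead of the robot, y to its left, z up, the work surface at z = 0. Lengths are in m, angles in rad, forces in N, time in s.
With the tool pointing down it reaches from about 0.275 to 0.725 m from the base axis. Payload 5.6 kg.
Tool frame: the origin (TCP) lies on the centre line of the jaws, within the pads' length; the fingertips stand 19 mm ahead of it and the grasp point (between the pads) is the TCP; z points along the fingers, y is the direction in which the jaws open and shut (so a half turn about z gives the same grasp; the last joint's range is limited). The gripper opens to 85 mm and grips with 20 to 120 N. Pads are 22 mm wide; open, the fingers measure 114 mm over their backs; the gripper's body (76 mm by 85 mm) begins 54 mm behind the grasp point. The pads swing forward as they close: fully open they stand 13 mm farther back than shut.
Start: joints at [1.505, 0.255, 0.108, 0, -1.424, -0.285], TCP at [0.189, 0.517, 0.25] pointing down, gripper open.
Joint ranges: [-2.95, 2.95], [-1.21, 1.97], [-1.09, 1.5], [-2.87, 1.71], [-2.94, -0.07], [-3.05, 3.05]. Speed limits (rad/s): [2.57, 2.57, 3.14, 3.14, 3.14, 3.14].

### API

Orientations are given as [roll, pitch, yaw] about the fixed x, y, z axes, in that order (R = Rz(yaw) Ry(pitch) Rx(roll)).
In Python, from bench import robot gives the robot as it stands. The module is installed in compiled form; this text tells all that it offers.
- The arm moves only by the tool carry_out, never from a script. Its argument "moves" is a list of rows, each a list of 3 entries, a list of its own where there are three numbers: the shift along the world's x, y, z normalised to -1 to 1, where 1 is 15 cm, then the turn, a rotation vector about the world's x, y, z normalised to -1 to 1, where 1 is 120 degrees, then the opening, from 0 (shut) to 1 (fully open). In form: [[[dx, dy, dz], [wx, wy, wz], hand], ...]. A call has 1 to 20 rows; each row is the pose to reach, as a shift and turn from the pose commanded when the call began; what a row does not reach only later rows make up. A row lasts 1/8 s, in which the tool goes at most 62.5 mm and 10.7 degrees, less where a joint would pass 70% of its speed; a pose out of reach is approached as far as the arm can. A call with a number of a shift or a turn outside -1 to 1 is refused whole. A call with a gripper value outside its range is refused whole. The fingers move at their own pace and stop on an object; "newtons" is the grip in N (left out, the last holds). Time passes only in rows, so rows that repeat a pose let the fingers close. It gives the time, the measured TCP pose, the force and the opening at its end, in the units of the state.
- robot.observe(): the state, without advancing time (a new reading comes with each control period).
- robot.capture(name): name is "scene" or "side" or "wrist"; returns a dict with "img" (400x640x3 uint8, red, green, blue), "camera_matrix" (3x3 intrinsics, pixels), "position" and "orientation" of the camera in the world; the wrist camera has in their place "tool_from_camera" (4x4, takes a point from camera to tool coordinates, whose origin is the TCP and whose axes are the flange's). Camera axes: x right, y down, z forward; pixel columns grow to the right and rows downward; lengths in m; the calibration is good to about 2 mm. The wrist camera is an equidistant fisheye: a pixel r from the principal point sees the ray r / f radians off the axis. A picture is of the moment at which its call begins: read the wrist's pose just before it. There is no depth.
- robot.close_job(): hands the job in, once; it reports no verdict.
Trained networks look in the newest picture that a camera, given by its name, has taken for a name from the list of things; names that differ only in an ending like _2 or _b are one class to them, and where a whole thing is asked for, a point or a joint stands for the part that bears it (a point fixed in the world has none). Each returns a list of dicts, best first, with "confidence" (0 to 1); they miss things now and then, are a little off and sometimes report something else, mostly with a low value. They report only what shows in the picture. A call takes as long as a camera call.
- robot.recognise(camera, name): "centre" ([x, y, z] in m, in world coordinates, good to about 4 mm: the middle of the surface that is visible of it).
The state is a dict: "time_s": time; "joints": joint angles; "qd": joint speeds; "effort": joint torques, N m; "position": TCP position; "ee_rot": TCP orientation; "wrist_force": force on the tool from outside, world axes, zero at the start; "ft_torque": the same for the moment, N m; "finger_gap": opening from 0.0 (shut) to 1.0 (fully open).
Only numpy, scipy, OpenCV 4.12 (cv2) and the standard library are available. Lean on these libraries where they do the work, as an engineer would, in place of code of your own. Each camera call takes 0.05 s, during which the arm holds its last target.

### The job

Close the fastening on the hatch panel without gripping or lifting anything: with your fingertips tip the hinged hasp strap gently over its hinge until it lies flat on the other side with the staple standing through its slot, and only then push the bolt by its knob fully home through the staple. Leave the padlocks, the key and everything else on the bench where they are.

Things in the scene. Friction and masses are not known exactly. Their poses are not given: they have to be found in the camera images.
- panel: Fixed wooden hatch panel lying on the bench, with a steel hasp fitted: 200 mm along its x (from -145 to +55) by 248 mm along its y (-101 to +147), 18 mm thick, z up. Origin at bench height under the middle of the hinge pin. The pin runs along the panel's x, 26 mm above the bench. The staple is at x 0, y +70; the bolt lies along x at y +70.
- staple (a point): Top of the staple, a fixed U-shaped steel loop of 7 mm bar, 29 mm wide along the panel's y; this point is 56 mm above the bench.
- strap (a joint): Hasp strap angle, rad: 0 flat towards the panel's -y, pi/2 upright, pi (stop) flat towards +y, staple through its slot. Starts raised off the -y side. Stiff hinge (0.15 N m): it stays where left, does not fall; 1 to 3 N at its end moves it.
- strap_end (a point): Middle of the steel strap's free end, a rolled edge 8 mm thick, 50 mm long, parallel to the pin and 125 mm from it. Strap 0.16 kg, 50 mm wide, 4 mm thick, in line with the pin's axis; slot 15 mm wide along the pin by 44 mm, 48 to 92 mm from the pin, solid beyond. Flat at pi, its top is 28 mm above the bench.
- bolt (a joint): Travel of the slide bolt in m, along the panel's +x: 0 = fully drawn back, 0.040 = fully home against its stop, through the staple. About 1.5 N of friction; it stays where it is left. Starts 0 to 8 mm out.
- bolt_guide (a point): Top of the guide arch nearer the bolt's knob. The two fixed steel arches are 8 mm thick along the panel's x, 25 mm wide, at x -56 (this one) and x -38, y +70, tops 53 mm above the bench. The 10 mm bolt slides through them, its axis 42 mm above the bench.
- bolt_knob (a point): Centre of the steel ball (18 mm across) on top of the bolt's upright post (10 mm thick); 68 mm above the bench, 26 mm above the bolt's axis. It travels with the bolt, from x -110 to x -70 in the panel's frame, y +70. The board behind it (towards -x) is clear.
- padlock: Bystander: brass padlock standing on the panel, 42 mm wide, 20 mm thick, 62 mm tall. Origin under its middle.
- key: Bystander: flat steel key lying on the panel, 73 mm long, 6 mm thick. Origin near its middle, underneath.
- door_knob: Bystander: brass door knob standing on the bench just beyond the panel's +x edge, 50 mm across, 64 mm tall. Origin under its middle.
- screwdriver: Bystander: screwdriver lying on the bench. Origin under its middle.
- wrench: Bystander: wrench lying on the bench. Origin under its middle.
- oil_bottle: Bystander: grey oil bottle, 52 mm across, 130 mm tall. Origin under its middle.
- parts_tray: Bystander: dark wooden tray, 120 by 160 mm, 35 mm tall. Origin under its middle.
- big_padlock: Bystander: dark steel padlock standing on the bench, 56 mm wide, 20 mm thick, about 85 mm tall. Origin under its middle.

How it is judged:
On the way, in this order (a step that is already met when the one before it is completed fails the run):
1. the strap lies flat on the staple side while the bolt is still drawn back (value of joint strap above 3.07 rad and value of joint bolt below 0.014 m), for 0.2 s.
2. the bolt is fully home, the strap still flat (value of joint bolt above 0.037 m and value of joint strap above 3.07 rad), for 0.2 s.
At the end, for the whole second after the job is handed in: The strap lies flat on the staple side (within 0.07 rad of its stop), the bolt is within 3 mm of fully home, and every other thing is at rest within 20 mm of where it was (all of step 2 and linear speed of each of padlock, door_knob, key, screwdriver, wrench, oil_bottle, parts_tray, big_padlock below 0.02 m/s and distance of each of padlock, door_knob, key, screwdriver, wrench, oil_bottle, parts_tray, big_padlock from where it was at the start of the episode below 0.02 m); the robot touches nothing.
It fails at once if the bolt is pushed forward before the strap lies flat (value of joint bolt above 0.016 m and value of joint strap below 2.95 rad).
It fails at once if the strap is gripped or forced (over 35 N from the fingers) (contact force between the fingers and strap above 35 N).
It fails at once if the bolt is gripped or forced (over 35 N from the fingers) (contact force between the fingers and bolt above 35 N).
It fails at once if a bystander is moved more than 20 mm or lifted (distance of any of padlock, door_knob, key, screwdriver, wrench, oil_bottle, parts_tray, big_padlock from where it was at the start of the episode above 0.02 m).
It also fails if it takes over 51 s, if anything falls off the work surface, if the arm or the gripper's body presses on something with over 40 N, if the wrist force passes 120 N, or if a joint passes its speed limit or range.

## Working session

There is one attempt and no reset: what is moved stays moved. The work goes in short steps, Python scripts to look and compute and a tool call to move; the robot and the scene stay as the last step left them, time stands still between calls to the robot, and variables do not carry over. Pictures are saved under pics/ and viewed, and the job is handed in when it is done.

Besides the shell and the picture viewer there is one more tool, called after "Emit:" as name([rows], argument=value, ...), one row to a line, values as JSON. carry_out: Moves the arm, as the interface text tells. Scaled input: -1 to 1 covers 15 cm each way for a shift and 120 degrees each way for a turn. Its arguments: {"type":"object","properties":{"moves":{"type":"array","items":{"type":"array"}},"newtons":{"type":"number"}},"required":["moves"]}

```bash
mkdir -p pics; python3 - <<'E'
from bench import robot
import cv2
s=robot.observe(); print({k:s[k] for k in ("time_s","position","ee_rot","finger_gap","wrist_force")})
for c in ("scene","side","wrist"):
    r=robot.capture(c); cv2.imwrite(f"pics/{c}0.png",r["img"][:,:,::-1])
    print(c,[ (k,r[k]) for k in r if k!="img"])
    for n in ("staple","strap_end","bolt_guide","bolt_knob","padlock","key","panel","door_knob"):
        d=robot.recognise(c,n); print(n,[(x["centre"],round(x["confidence"],2)) for x in d[:2]])
E
```

```text
{'time_s': 0.0, 'position': array([0.18878731, 0.51607723, 0.24938333]), 'ee_rot': array([ 3.13965811e+00, -4.58824301e-05, -3.50906950e-01]), 'finger_gap': 0.9980730629021584, 'wrist_force': array([-0.11759609, -0.26248852,  0.1088584 ])}
scene [('camera_matrix', array([[496.82277231,   0.        , 319.63675904],
       [  0.        , 496.82277231, 209.17594148],
       [  0.        ,   0.        ,   1.        ]])), ('position', array([1.27247361, 0.49942379, 1.22403567])), ('orientation', array([-2.49567245, -0.01451238,  2.20087473]))]
staple [([0.5908, 0.0721, 0.0191], 0.72)]
strap_end [([0.5912, 0.0707, 0.0184], 0.63), ([0.6275, 0.0109, 0.075], 0.61)]
bolt_guide [([0.5913, 0.0789, 0.0172], 0.79)]
bolt_knob []
padlock [([0.5301, -0.0389, 0.0511], 0.48)]
key [([0.5473, 0.3726, 0.0826], 0.69), ([0.5043, 0.0397, 0.0238], 0.5)]
panel [([0.589, 0.0739, 0.0191], 0.83), ([0.6242, 0.0021, 0.0742], 0.4)]
door_knob [([0.6875, 0.1811, 0.0554], 0.63), ([0.5885, 0.0772, 0.0182], 0.26)]
side [('camera_matrix', array([[378.57378935,   0.        , 318.39844431],
       [  0.        , 378.5737893
[... 556 characters left out ...]
([0.6732, 0.1704, 0.0495], 0.79)]
wrist [('camera_matrix', array([[309.70691629,   0.        , 312.55171387],
       [  0.        , 309.70691629, 202.36042541],
       [  0.        ,   0.        ,   1.        ]])), ('tool_from_camera', array([[ 3.54547769e-04, -9.60110366e-01, -2.79621101e-01,
         7.07305828e-02],
       [ 9.99999132e-01,  6.95201047e-04, -1.11909391e-03,
        -3.21131369e-04],
       [ 1.26884654e-03, -2.79620461e-01,  9.60109779e-01,
        -1.23874197e-01],
       [ 0.00000000e+00,  0.00000000e+00,  0.00000000e+00,
         1.00000000e+00]]))]
staple []
strap_end []
bolt_guide []
bolt_knob [([0.3609, 0.4426, 0.0072], 0.53)]
padlock []
key []
panel []
door_knob []
```

View pics/scene0.png

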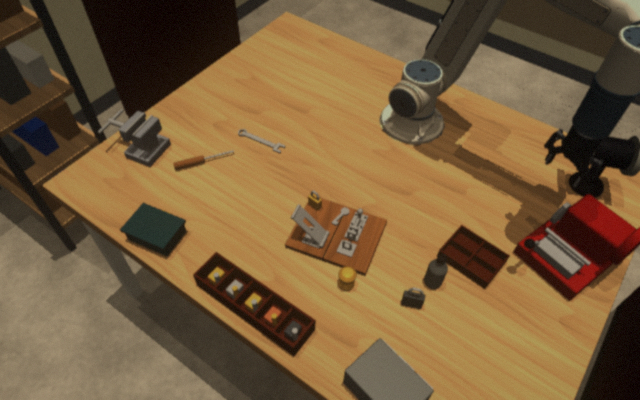

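View pics/side0.png

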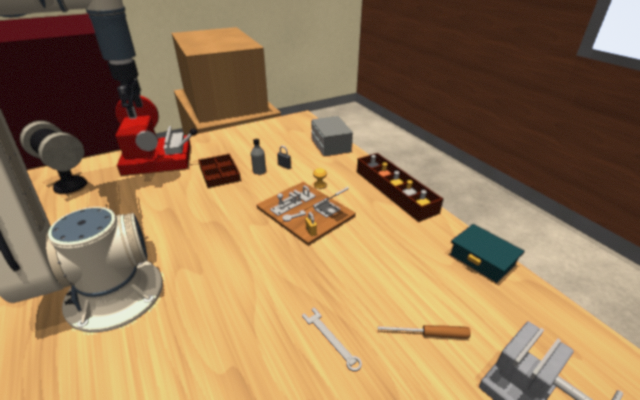

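View pics/wrist0.png

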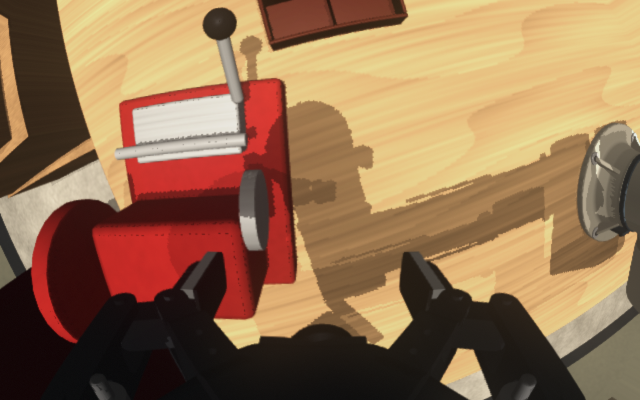

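```bash
python3 - <<'E'
import cv2
a=cv2.imread("pics/scene0.png")[175:295,270:400]; cv2.imwrite("pics/sc1.png",cv2.resize(a,None,fx=5,fy=5,interpolation=cv2.INTER_CUBIC))
a=cv2.imread("pics/side0.png")[155:250,245:365]; cv2.imwrite("pics/si1.png",cv2.resize(a,None,fx=6,fy=6,interpolation=cv2.INTER_CUBIC))
E
```

```text
(no output)
```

View pics/sc1.png

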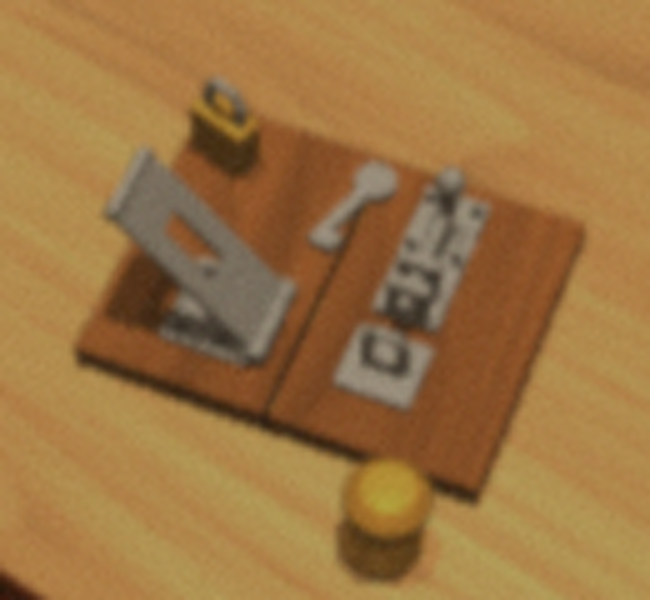

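View pics/si1.png

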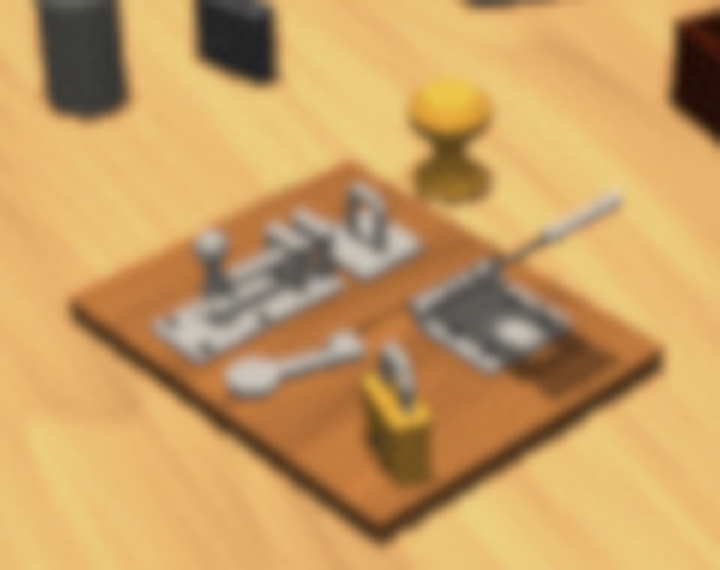

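```bash
cat > h.py <<'E'
import numpy as np
from scipy.spatial.transform import Rotation as R
from scipy.optimize import least_squares
CAM={"scene":(496.82277,319.63676,209.17594,[1.27247361,0.49942379,1.22403567],[-2.49567245,-0.01451238,2.20087473]),
"side":(378.57379,318.39844,206.26515,[0.12954744,-0.78632759,0.72412141],[-2.20460066,-1.52574161e-03,-0.512271314])}
def proj(c,P):
    f,cx,cy,p,o=CAM[c]; q=R.from_euler("xyz",o).inv().apply(np.atleast_2d(P)-p)
    return np.c_[cx+f*q[:,0]/q[:,2],cy+f*q[:,1]/q[:,2]]
def pan(P,x,y,yaw):
    P=np.atleast_2d(P).astype(float)
    return R.from_euler("z",yaw).apply(P)+[x,y,0]
E
python3 - <<'E'
from h import *
mm=1e-3
fix=[("scene",(55,-101,18),(80,352)),("scene",(55,147,18),(477,489)),("scene",(-145,147,18),(583,230)),("scene",(0,70,56),(385,336)),
("side",(-145,-101,18),(380,530)),("side",(-145,147,18),(74,303)),("side",(55,147,18),(350,162)),("side",(55,-101,18),(660,353)),("side",(0,70,56),(366,187))]
def px(c,u): return np.array(u)/(5 if c=="scene" else 6)+((270,175) if c=="scene" else (245,155))-0.4
def res(v):
    x,y,w,b,t,dx,dy,dz=v
    r=[]
    d={"scene":np.zeros(3),"side":np.array([dx,dy,dz])}
    for c,P,u in fix: r.append(proj(c,pan(np.array(P)*mm,x,y,w)+d[c])[0]-px(c,u))
    for c,u in (("scene",(449,183)),("side",(211,243))): r.append(proj(c,pan([-.110+b,.07,.068],x,y,w)+d[c])[0]-px(c,u))
    E=lambda s:[s*.025,-.125*np.cos(t),.026+.125*np.sin(t)]
    for c,s,u in (("scene",-1,(146,152)),("scene",1,(112,210)),("side",1,(616,200)),("side",-1,(545,238))): r.append(proj(c,pan(E(s),x,y,w)+d[c])[0]-px(c,u))
    r.append(np.array([dx,dy,dz])/.002)
    return np.concatenate(r)
s=least_squares(res,[.56,.05,.6,.004,.5,0,0,0],loss="soft_l1")
print(s.x.round(4)); print(s.fun[:-3].reshape(-1,2).round(1)); 
for n,P in (("staple",(0,.07,.056)),("knob",(-.11+s.x[3],.07,.068)),("pin",(0,0,.026))): print(n,pan(P,*s.x[:3]))
E
```

```text
[ 6.129e-01  5.400e-02  2.413e-01  6.000e-03  8.061e-01 -1.700e-03
 -5.000e-04 -2.500e-03]
[[-1.7 -1.2]
 [ 0.2  0.6]
 [ 0.8 -1.4]
 [ 0.3 -0.7]
 [-0.1 -1. ]
 [-1.1 -1.1]
 [ 0.1 -0.7]
 [ 1.4 -1. ]
 [ 0.1  0.9]
 [ 0.2  0.1]
 [ 0.4  1. ]
 [ 0.2 -0.6]
 [-0.3  1. ]
 [ 0.2 -0.2]
 [-0.1  0.1]]
staple [[0.59612378 0.12194629 0.056     ]]
knob [[0.49513642 0.09709549 0.068     ]]
pin [[0.61285027 0.05397405 0.026     ]]
```

Emit:
carry_out([
  [[0.25,-0.33,0],[0,0,-0.04],0],
  [[0.5,-0.66,0],[0,0,-0.08],0],
  [[0.763,-0.997,0],[0,0,-0.117],0],
  [[0.763,-0.997,0],[0,0,-0.117],0],
  [[0.763,-0.997,0],[0,0,-0.117],0],
])

```text
time_s: 1.98
position: [0.3036, 0.367, 0.2504]
ee_rot: [-3.141, 0.0, -0.596]
wrist_force: [0.2, 0.6, -1.0]
finger_gap: -0.001
```

Emit:
carry_out([
  [[0.25,-0.33,0],[0,0,-0.04],0],
  [[0.5,-0.66,0],[0,0,-0.08],0],
  [[0.763,-0.997,0],[0,0,-0.117],0],
  [[0.763,-0.997,0],[0,0,-0.117],0],
  [[0.763,-0.997,0],[0,0,-0.117],0],
])

```text
time_s: 2.6
position: [0.4177, 0.2183, 0.25]
ee_rot: [3.141, 0.0, -0.84]
wrist_force: [-0.6, -0.5, 0.4]
finger_gap: 0.001
```

Emit:
carry_out([
  [[0.25,-0.33,0],[0,0,-0.04],0],
  [[0.5,-0.66,0],[0,0,-0.08],0],
  [[0.763,-0.997,0],[0,0,-0.117],0],
  [[0.763,-0.997,0],[0,0,-0.117],0],
  [[0.763,-0.997,0],[0,0,-0.117],0],
])

```text
time_s: 3.22
position: [0.5321, 0.0695, 0.2499]
ee_rot: [3.141, 0.001, -1.084]
wrist_force: [-0.1, 0.5, -0.5]
finger_gap: -0.001
```

Emit:
carry_out([
  [[0.25,-0.33,0],[0,0,-0.04],0],
  [[0.5,-0.66,0],[0,0,-0.08],0],
  [[0.763,-0.997,0],[0,0,-0.117],0],
  [[0.763,-0.997,0],[0,0,-0.117],0],
  [[0.763,-0.997,0],[0,0,-0.117],0],
])

```text
time_s: 3.85
position: [0.6467, -0.0796, 0.2502]
ee_rot: [3.142, 0.0, -1.328]
wrist_force: [-0.5, 0.1, -0.6]
finger_gap: -0.002
```

```bash
python3 - <<'E'
from bench import robot
import cv2
s=robot.observe(); print(s["position"],s["ee_rot"])
r=robot.capture("wrist"); cv2.imwrite("pics/w1.png",r["img"][:,:,::-1])
for n in ("staple","strap_end","bolt_guide","bolt_knob","padlock","key","door_knob"):
    d=robot.recognise("wrist",n); print(n,[(x["centre"],round(x["confidence"],2)) for x in d[:2]])
E
```

```text
[ 0.64673492 -0.07955478  0.25022964] [ 3.14150348e+00  3.93638163e-04 -1.32812924e+00]
staple [([0.5822, -0.0184, 0.0192], 0.73)]
strap_end [([0.6209, -0.0307, 0.1198], 0.45)]
bolt_guide [([0.5741, -0.0151, 0.0148], 0.69)]
bolt_knob []
padlock [([0.5246, -0.0504, 0.0596], 0.65), ([0.5771, -0.0143, 0.0167], 0.56)]
key [([0.5303, 0.0348, 0.022], 0.64)]
door_knob []
```

View pics/w1.png

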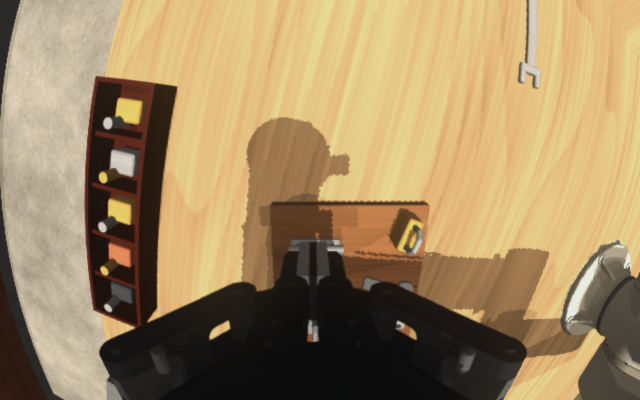

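```bash
cat >> h.py <<'E'
T=np.array([[3.54547769e-04,-9.60110366e-01,-2.79621101e-01,7.07305828e-02],[9.99999132e-01,6.95201047e-04,-1.11909391e-03,-3.21131369e-04],[1.26884654e-03,-2.79620461e-01,9.60109779e-01,-1.23874197e-01],[0,0,0,1]])
def wproj(P,pos,rpy):
    q=R.from_euler("xyz",rpy).inv().apply(np.atleast_2d(P)-pos)
    c=(q-T[:3,3])@T[:3,:3]
    r=np.hypot(c[:,0],c[:,1]); th=np.arctan2(r,c[:,2]); k=309.70692*th/r
    return np.c_[312.5517+k*c[:,0],202.3604+k*c[:,1]]
E
python3 - <<'E'
from h import *
s=([0.64673492,-0.07955478,0.25022964],[3.14150348,3.9363e-4,-1.32812924])
v=(.6129,.054,.2413)
for t in (.75,.806,.85):
  for e in (-1,1): print(t,e,wproj(pan([e*.025,-.125*np.cos(t),.026+.125*np.sin(t)],*v),*s))
for P in ((-.145,-.101,.018),(.055,-.101,.018)): print(wproj(pan(P,*v),*s))
E
```

```text
0.75 -1 [[341.05523242 244.18747656]]
0.75 1 [[287.21586925 244.10207645]]
0.806 -1 [[341.31823601 251.24013975]]
0.806 1 [[286.95240143 251.15777025]]
0.85 -1 [[341.49511627 256.95659485]]
0.85 1 [[286.77133116 256.87684131]]
[[428.85592816 205.40436842]]
[[268.3975785  205.20534728]]
```

Emit:
carry_out([
  [[0,0,-0.3],[0,0,0],0],
  [[0,0,-0.6],[0,0,0],0],
  [[0,0,-0.95],[0,0,0],0],
  [[0,0,-0.95],[0,0,0],0],
  [[-0.025,0.1,-0.95],[0,0,0],0],
  [[-0.04,0.15,-0.95],[0,0,0],0],
  [[-0.04,0.15,-0.95],[0,0,0],0],
])

```text
time_s: 5.12
position: [0.6416, -0.0581, 0.1099]
ee_rot: [-3.138, -0.001, -1.329]
wrist_force: [-0.8, -0.0, 0.3]
finger_gap: 0.001
```

```bash
python3 - <<'E'
from bench import robot
import cv2
for c,(y0,y1,x0,x1) in (("scene",(160,295,250,400)),("side",(120,250,245,375))):
    r=robot.capture(c); cv2.imwrite(f"pics/{c}2.png",cv2.resize(r["img"][y0:y1,x0:x1,::-1],None,fx=4,fy=4,interpolation=cv2.INTER_CUBIC))
E
python3 -c "
import cv2,numpy as np
a=cv2.imread('pics/scene2.png');b=cv2.imread('pics/side2.png')
h=min(a.shape[0],b.shape[0]);o=np.hstack([a[:h],b[:h]]);cv2.imwrite('pics/c2.png',cv2.resize(o,(800,int(h*800/o.shape[1]))))"
```

```text
(no output)
```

View pics/c2.png

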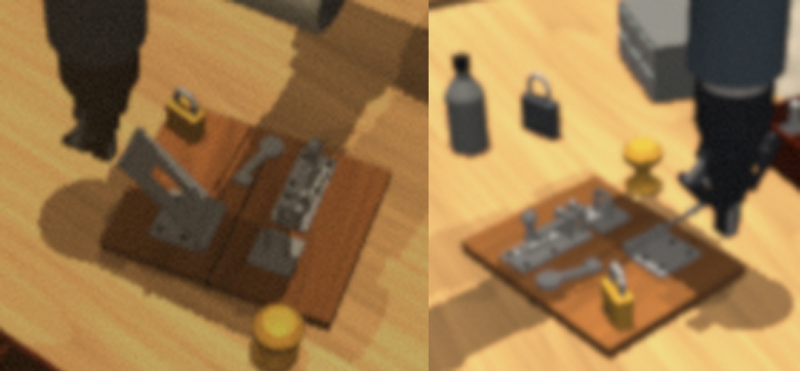

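Emit:
carry_out([
  [[-0.01,0.04,0.0],[0,0,0],0],
  [[-0.02,0.08,0.03],[0,0,0],0],
  [[-0.03,0.12,0.05],[0,0,0],0],
  [[-0.04,0.16,0.06],[0,0,0],0],
  [[-0.05,0.2,0.08],[0,0,0],0],
  [[-0.06,0.24,0.09],[0,0,0],0],
  [[-0.07,0.28,0.11],[0,0,0],0],
  [[-0.08,0.325,0.12],[0,0,0],0],
])

```text
time_s: 6.22
position: [0.6286, -0.0099, 0.1259]
ee_rot: [3.141, 0.0, -1.331]
wrist_force: [0.8, -2.3, 1.4]
finger_gap: 0.003
```

```bash
cat > look.py <<'E'
import sys
from bench import robot
import cv2,numpy as np
o=[]
for c,(y0,y1,x0,x1) in (("scene",(165,295,265,395)),("side",(130,260,245,375))):
    r=robot.capture(c); o.append(cv2.resize(r["img"][y0:y1,x0:x1,::-1],(400,400),interpolation=cv2.INTER_CUBIC))
cv2.imwrite("pics/%s.png"%sys.argv[1],np.hstack(o))
E
python3 look.py c3
```

```text
(no output)
```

View pics/c3.png

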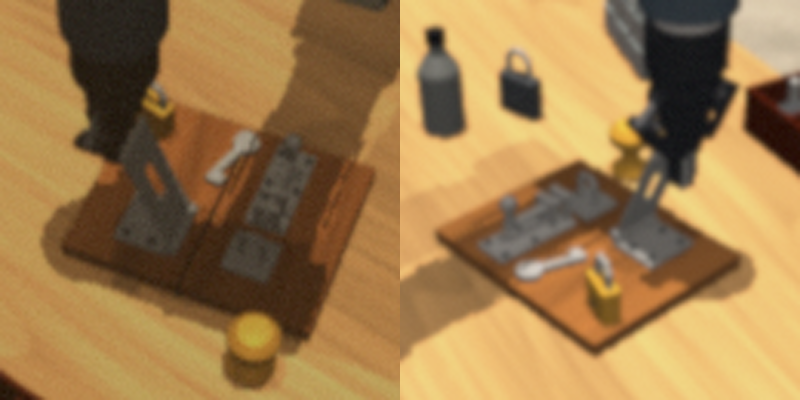

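```bash
cat > wp.py <<'E'
from h import *
def tgt(th,r):
    th=np.radians(th); n=np.array([-np.sin(th),-np.cos(th)])*.002
    y=-r*np.cos(th)+n[0]-.011; z=.026+r*np.sin(th)+n[1]+.019
    return pan([-0.001,y,z],.6129,.054,.2413)[0]
if __name__=="__main__":
    cur=np.array([0.6286,-0.0099,0.1275])
    for th in (80,90,95,100,105,110,115,120,125,130,135,140,145,150,155,160,165,170,175,180,182):
        r=np.interp(th,[90,150],[.105,.115]); p=tgt(th,r) 
        print(th,p.round(4),((p-cur)/.15).round(3))
E
python3 wp.py
```

```text
80 [0.6194 0.0235 0.1481] [-0.061  0.222  0.137]
90 [0.615  0.0411 0.15  ] [-0.09  0.34  0.15]
95 [0.6128 0.0501 0.1506] [-0.105  0.4    0.154]
100 [0.6106 0.0592 0.1504] [-0.12   0.46   0.153]
105 [0.6084 0.0682 0.1494] [-0.135  0.521  0.146]
110 [0.6062 0.0772 0.1475] [-0.15   0.581  0.133]
115 [0.604  0.0861 0.1448] [-0.164  0.64   0.115]
120 [0.6018 0.0948 0.1413] [-0.178  0.698  0.092]
125 [0.5998 0.1032 0.1369] [-0.192  0.754  0.063]
130 [0.5978 0.1113 0.1318] [-0.206  0.808  0.029]
135 [0.5959 0.119  0.126 ] [-0.218  0.859 -0.01 ]
140 [0.5941 0.1261 0.1194] [-0.23   0.907 -0.054]
145 [0.5925 0.1328 0.1121] [-0.241  0.951 -0.103]
150 [0.591  0.1388 0.1042] [-0.251  0.991 -0.155]
155 [0.5899 0.1435 0.0954] [-0.258  1.022 -0.214]
160 [0.5889 0.1473 0.0862] [-0.265  1.048 -0.275]
165 [0.5881 0.1504 0.0767] [-0.27   1.069 -0.339]
170 [0.5876 0.1527 0.0669] [-0.273  1.084 -0.404]
175 [0.5872 0.1542 0.057 ] [-0.276  1.094 -0.47 ]
180 [0.5871 0.1547 0.047 ] [-0.277  1.098 -0.537]
182 [0.5871 0.1547 0.043 ] [-0.277  1.098 -0.563]
```

Emit:
carry_out([
  [[-0.02,0.06,0.04],[0,0,0],0],
  [[-0.035,0.12,0.08],[0,0,0],0],
  [[-0.05,0.17,0.11],[0,0,0],0],
  [[-0.06,0.22,0.137],[0,0,0],0],
  [[-0.075,0.28,0.145],[0,0,0],0],
  [[-0.09,0.34,0.15],[0,0,0],0],
  [[-0.105,0.4,0.154],[0,0,0],0],
  [[-0.12,0.46,0.153],[0,0,0],0],
  [[-0.135,0.52,0.146],[0,0,0],0],
  [[-0.15,0.58,0.133],[0,0,0],0],
])

```text
time_s: 7.58
position: [0.6061, 0.0771, 0.1456]
ee_rot: [3.141, -0.0, -1.331]
wrist_force: [-1.0, -0.7, 0.3]
finger_gap: -0.0
```

```bash
python3 look.py c4
```

```text
(no output)
```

View pics/c4.png

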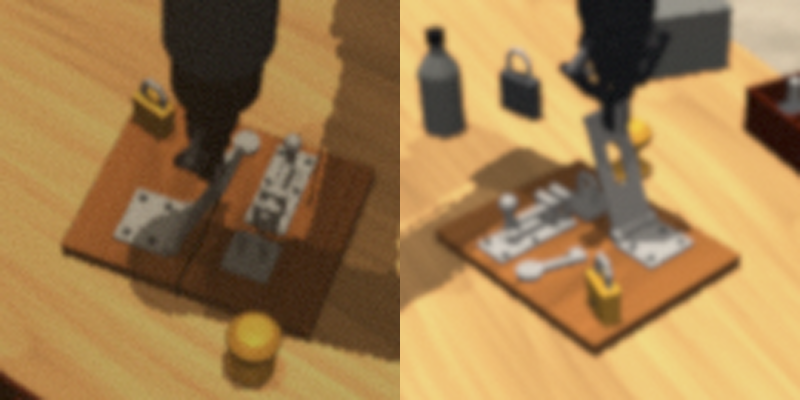

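Emit:
carry_out([
  [[-0.014,0.06,-0.018],[0,0,0],0],
  [[-0.028,0.118,-0.04],[0,0,0],0],
  [[-0.042,0.174,-0.07],[0,0,0],0],
  [[-0.056,0.228,-0.1],[0,0,0],0],
  [[-0.068,0.28,-0.14],[0,0,0],0],
  [[-0.08,0.327,-0.187],[0,0,0],0],
  [[-0.09,0.37,-0.236],[0,0,0],0],
  [[-0.1,0.41,-0.288],[0,0,0],0],
  [[-0.108,0.442,-0.347],[0,0,0],0],
  [[-0.115,0.468,-0.4],[0,0,0],0],
])

```text
time_s: 8.93
position: [0.5889, 0.1471, 0.0851]
ee_rot: [3.141, -0.0, -1.331]
wrist_force: [0.5, -0.2, 1.2]
finger_gap: -0.004
```

```bash
python3 look.py c5
```

```text
(no output)
```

View pics/c5.png

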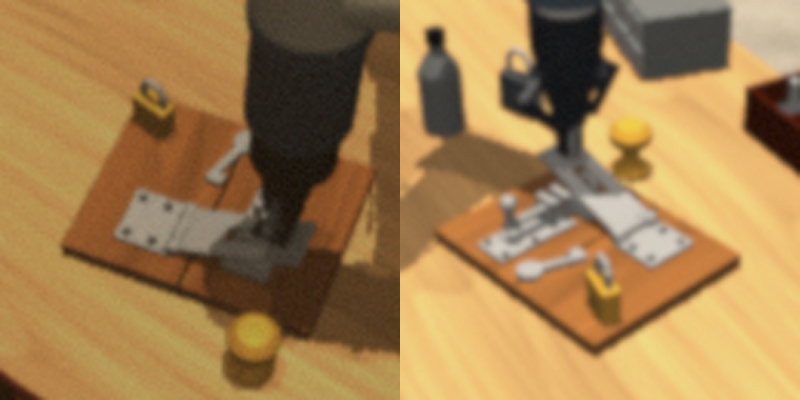

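Emit:
carry_out([
  [[-0.005,0.021,-0.06],[0,0,0],0],
  [[-0.008,0.036,-0.12],[0,0,0],0],
  [[-0.01,0.046,-0.18],[0,0,0],0],
  [[-0.012,0.05,-0.22],[0,0,0],0],
  [[-0.012,0.05,-0.24],[0,0,0],0],
  [[-0.012,0.05,-0.24],[0,0,0],0],
])

```text
time_s: 9.78
position: [0.587, 0.1542, 0.0494]
ee_rot: [3.141, -0.0, -1.331]
wrist_force: [-0.5, 0.8, 0.1]
finger_gap: 0.0
```

Emit:
carry_out([
  [[0,0,-0.01],[0,0,0],0],
  [[0,0,-0.015],[0,0,0],0],
  [[0,0,-0.015],[0,0,0],0],
])

```text
time_s: 10.15
position: [0.5873, 0.1543, 0.0476]
ee_rot: [-3.141, 0.0, -1.331]
wrist_force: [0.6, 0.6, 0.5]
finger_gap: 0.002
```

Emit:
carry_out([
  [[0,0,-0.01],[0,0,0],0],
  [[0,0,-0.01],[0,0,0],0],
])

```text
time_s: 10.4
position: [0.5874, 0.1543, 0.047]
ee_rot: [-3.141, -0.0, -1.331]
wrist_force: [-1.8, 0.1, 5.8]
finger_gap: -0.003
```

Emit:
carry_out([
  [[0,0,-0.01],[0,0,0],0],
  [[0,0,-0.01],[0,0,0],0],
])

```text
time_s: 10.65
position: [0.5875, 0.1543, 0.0469]
ee_rot: [-3.14, -0.0, -1.33]
wrist_force: [-5.7, -0.1, 14.2]
finger_gap: 0.003
```

Emit:
carry_out([
  [[0,0,0.2],[0,0,0],0],
  [[0,0,0.5],[0,0,0],0],
  [[0,0,0.8],[0,0,0],0],
  [[0,0,0.9],[0,0,0],0],
  [[-0.3,-0.15,0.9],[0,0,0],0],
  [[-0.6,-0.3,0.9],[0,0,0],0],
  [[-0.9,-0.45,0.9],[0,0,0],0],
  [[-0.98,-0.47,0.9],[0,0,0],0],
  [[-0.98,-0.47,0.9],[0,0,0],0],
])

```text
time_s: 11.78
position: [0.44, 0.0837, 0.1796]
ee_rot: [-3.141, 0.0, -1.331]
wrist_force: [-0.5, 0.5, -0.2]
finger_gap: 0.001
```

```bash
python3 look.py c6; python3 - <<'E'
from bench import robot
import cv2
s=robot.observe(); print(s["position"],s["ee_rot"],s["wrist_force"])
r=robot.capture("wrist"); cv2.imwrite("pics/w6.png",r["img"][:,:,::-1])
for n in ("bolt_knob","strap_end","bolt_guide"):
  for c in ("wrist","side","scene"): print(c,n,[(x["centre"],round(x["confidence"],2)) for x in robot.recognise(c,n)[:2]])
E
```

```text
[0.44105875 0.08425643 0.17937996] [-3.14141772e+00 -6.22953874e-05 -1.33068185e+00] [-0.37442041 -0.1867056  -0.16509688]
wrist bolt_knob [([0.5019, 0.0995, 0.0482], 0.56)]
side bolt_knob [([0.5189, -0.0568, 0.0503], 0.51), ([0.4972, 0.0961, 0.0481], 0.49)]
scene bolt_knob [([0.5028, 0.1045, 0.045], 0.62)]
wrist strap_end [([0.5966, 0.1081, 0.0296], 0.64), ([0.5051, 0.1006, 0.0483], 0.24)]
side strap_end [([0.5981, 0.0994, 0.0282], 0.58)]
scene strap_end [([0.6029, 0.1166, 0.0287], 0.69)]
wrist bolt_guide [([0.5555, 0.0602, 0.0153], 0.71)]
side bolt_guide [([0.5574, 0.0499, 0.0163], 0.77), ([0.5972, 0.0954, 0.0252], 0.52)]
scene bolt_guide [([0.5787, 0.0814, 0.0146], 0.82)]
```

View pics/c6.png

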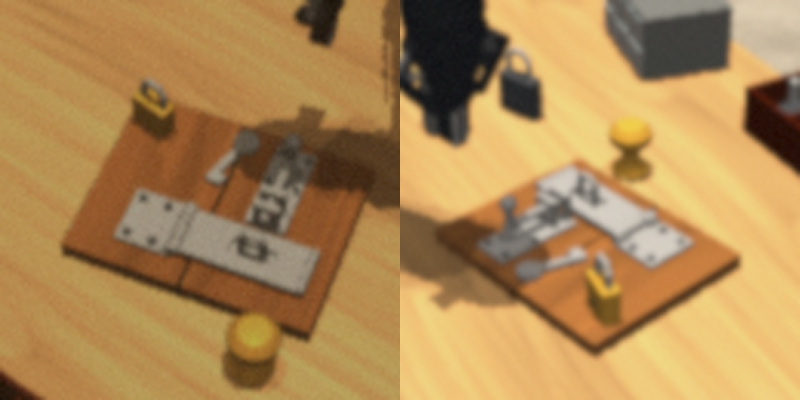

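View pics/w6.png

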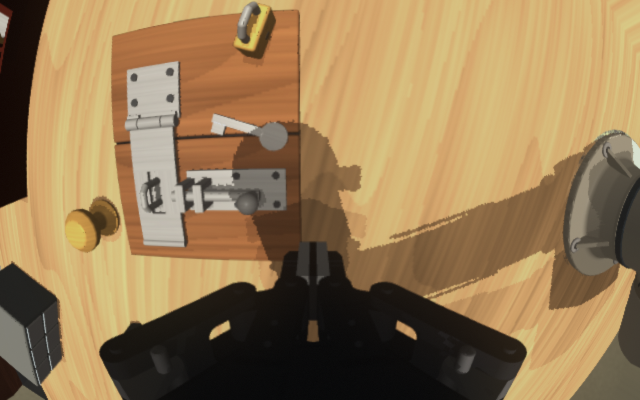

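```bash
python3 - <<'E'
from h import *
s=([0.44105875,0.08425643,0.17937996],[-3.14141772,-6.2e-5,-1.33068185]);v=(.6129,.054,.2413)
for b in (-.11,-.106,-.104,-.1): print(b,wproj(pan([b,.07,.068],*v),*s))
print(wproj(pan([0,.07,.056],*v),*s),wproj(pan([-.145,.147,.018],*v),*s),wproj(pan([-.145,-.101,.018],*v),*s))
d=np.array(s[0])-[.6129,.054,0];print(R.from_euler("z",-.2413).apply(d))
E
```

```text
-0.11 [[251.54201186 204.51048352]]
-0.106 [[246.70852996 204.50771717]]
-0.104 [[244.30388904 204.50620826]]
-0.1 [[239.52004306 204.50294374]]
[[141.12663225 200.65276868]] [[299.08465002 262.18006136]] [[297.16466693   9.65341111]]
[-0.15963246  0.07044392  0.17937996]
```

Emit:
carry_out([
  [[0,-0.01,-0.3],[0,0,0],0],
  [[0,-0.01,-0.6],[0,0,0],0],
  [[0,-0.01,-0.69],[0,0,0],0],
  [[0,-0.01,-0.69],[0,0,0],0],
  [[0.08,0.01,-0.69],[0,0,0],0],
  [[0.13,0.022,-0.69],[0,0,0],0],
  [[0.17,0.032,-0.69],[0,0,0],0],
  [[0.21,0.042,-0.69],[0,0,0],0],
  [[0.21,0.042,-0.69],[0,0,0],0],
])

```text
time_s: 13.5
position: [0.4721, 0.0901, 0.0759]
ee_rot: [3.142, -0.0, -1.331]
wrist_force: [-0.4, -0.6, 0.4]
finger_gap: -0.0
```

```bash
python3 look.py c7; python3 - <<'E'
from bench import robot
import cv2
r=robot.capture("wrist"); cv2.imwrite("pics/w7.png",r["img"][:,:,::-1])
E
```

```text
(no output)
```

View pics/w7.png

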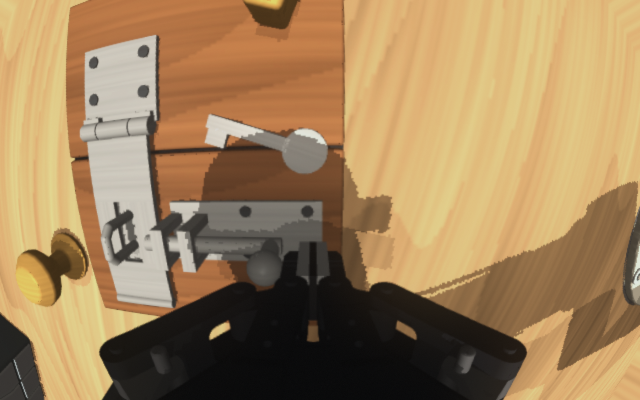

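View pics/c7.png

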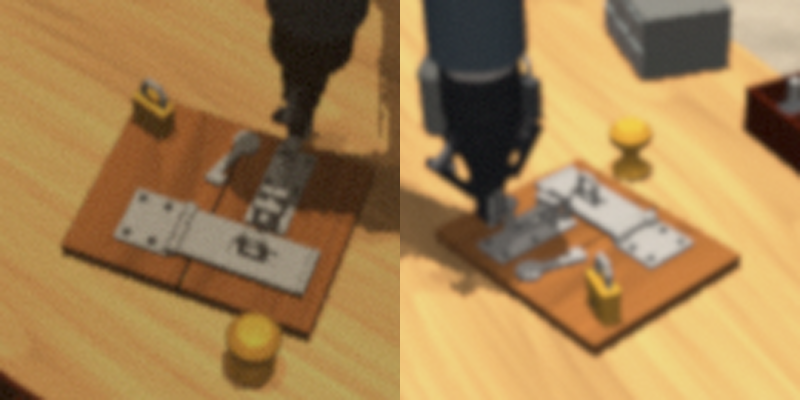

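Emit:
carry_out([
  [[0.026,0.006,0],[0,0,0],0],
  [[0.052,0.013,0],[0,0,0],0],
  [[0.078,0.019,0],[0,0,0],0],
  [[0.104,0.026,0],[0,0,0],0],
  [[0.13,0.032,0],[0,0,0],0],
  [[0.156,0.038,0],[0,0,0],0],
])

```text
time_s: 14.4
position: [0.4954, 0.0958, 0.0759]
ee_rot: [3.141, 0.0, -1.331]
wrist_force: [-2.5, -0.6, 0.0]
finger_gap: 0.001
```

```bash
python3 - <<'E'
from bench import robot
import cv2
s=robot.observe();print(s["position"],s["wrist_force"])
r=robot.capture("wrist"); cv2.imwrite("pics/w8.png",r["img"][:,:,::-1])
E
```

```text
[0.49535179 0.09580634 0.07591922] [-2.54493929 -0.58119179  0.02652913]
```

View pics/w8.png

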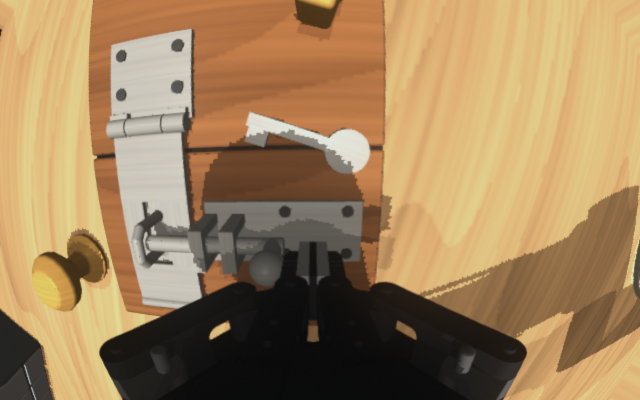

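Emit:
carry_out([
  [[0.02,0.005,0],[0,0,0],0],
  [[0.04,0.01,0],[0,0,0],0],
  [[0.04,0.01,0],[0,0,0],0],
])

```text
time_s: 14.82
position: [0.5015, 0.0974, 0.076]
ee_rot: [-3.141, 0.0, -1.331]
wrist_force: [0.1, -1.3, -0.4]
finger_gap: 0.002
```

Emit:
carry_out([
  [[0.01,0.0025,0],[0,0,0],0],
  [[0.01,0.0025,0],[0,0,0],0],
])

```text
time_s: 15.08
position: [0.5027, 0.0977, 0.076]
ee_rot: [3.142, -0.0, -1.331]
wrist_force: [-2.1, -0.6, 0.9]
finger_gap: -0.002
```

Emit:
carry_out([
  [[0.01,0.0025,0],[0,0,0],0],
  [[0.01,0.0025,0],[0,0,0],0],
])

```text
time_s: 15.32
position: [0.5042, 0.098, 0.076]
ee_rot: [-3.142, -0.0, -1.331]
wrist_force: [-1.7, -0.3, -0.7]
finger_gap: -0.0
```

Emit:
carry_out([
  [[0.01,0.0025,0],[0,0,0],0],
  [[0.01,0.0025,0],[0,0,0],0],
])

```text
time_s: 15.58
position: [0.5051, 0.0982, 0.0758]
ee_rot: [3.14, -0.0, -1.331]
wrist_force: [-4.6, -1.1, 1.3]
finger_gap: 0.003
```

Emit:
carry_out([
  [[0.01,0.0025,0],[0,0,0],0],
  [[0.01,0.0025,0],[0,0,0],0],
])

```text
time_s: 15.82
position: [0.5054, 0.0982, 0.0757]
ee_rot: [3.138, -0.0, -1.331]
wrist_force: [-8.2, -0.9, 5.3]
finger_gap: -0.004
```

Emit:
carry_out([
  [[0.01,0.0025,0],[0,0,0],0],
  [[0.01,0.0025,0],[0,0,0],0],
])

```text
time_s: 16.08
position: [0.5057, 0.0983, 0.0756]
ee_rot: [3.135, -0.0, -1.331]
wrist_force: [-12.6, -0.7, 9.2]
finger_gap: -0.003
```

Emit:
carry_out([
  [[-0.08,-0.02,0],[0,0,0],0],
  [[-0.2,-0.05,0],[0,0,0],0],
  [[-0.3,-0.075,0],[0,0,0],0],
  [[-0.3,-0.075,0],[0,0,0],0],
  [[-0.35,-0.085,0.3],[0,0,0],0],
  [[-0.4,-0.1,0.69],[0,0,0],0],
  [[-0.43,-0.105,0.69],[0,0,0],0],
  [[-0.43,-0.105,0.69],[0,0,0],0],
])

```text
time_s: 17.08
position: [0.4445, 0.0836, 0.1797]
ee_rot: [-3.14, 0.001, -1.331]
wrist_force: [-0.7, 0.7, -1.0]
finger_gap: -0.003
```

```bash
python3 look.py c9; python3 - <<'E'
from bench import robot
import cv2
from h import *
s=robot.observe();print(s["position"],s["wrist_force"])
r=robot.capture("wrist"); cv2.imwrite("pics/w9.png",r["img"][:,:,::-1])
v=(.6129,.054,.2413)
for b in (-.075,-.073,-.07): print(b,wproj(pan([b,.07,.068],*v),s["position"],s["ee_rot"]))
print(wproj(pan([-.145,.147,.018],*v),s["position"],s["ee_rot"]))
for c in ("scene","side"): print(proj(c,pan([-.07,.07,.068],*v)))
E
```

```text
[0.44398009 0.08328962 0.17853161] [ 1.02618791 -1.08598886 -0.17382822]
-0.075 [[213.06997448 206.79506963]]
-0.073 [[210.8014065  206.79046809]]
-0.07 [[207.41975102 206.78329833]]
[[301.38080666 264.02329552]]
[[355.60495466 220.02835513]]
[[289.1580513  190.96700703]]
```

View pics/w9.png

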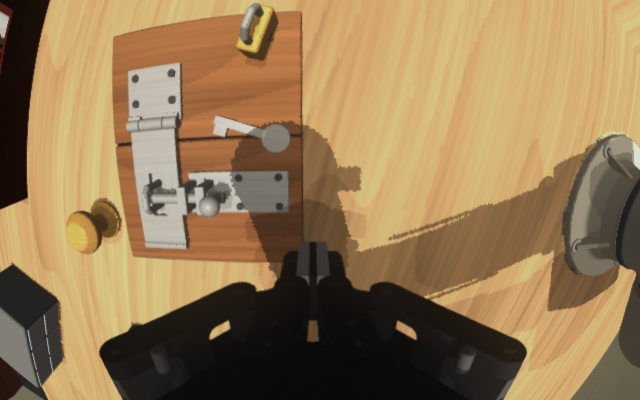

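View pics/c9.png

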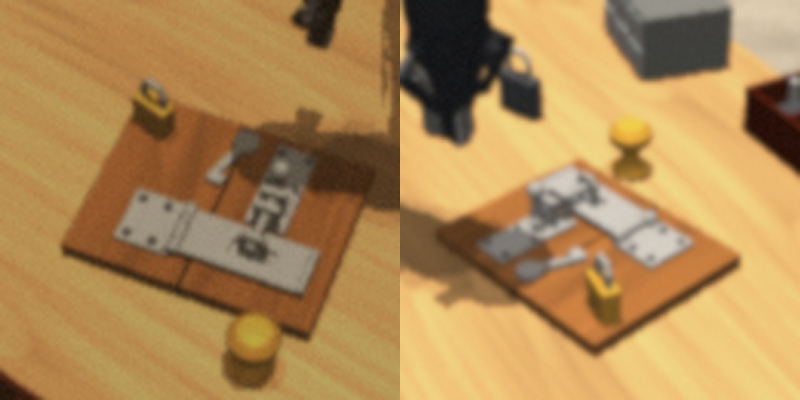

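```bash
python3 -c "
from bench import robot
print(robot.close_job())"
```

```text
the job is handed in; nothing more can be done
None
```

The fastening is closed and the job is handed in; `close_job` gives no verdict, so success rests on my own checks. It took about 17 s of the 51 s allowed. With the gripper shut, I tipped the strap over its hinge in a fingertip arc. Then I pushed the bolt's knob from behind until it met its stop, and backed off clear.

- **Strap:** it stopped firm with the fingertips at 28 mm, the height given for flat. I pressed it with about 15 N. The pictures show it flat with the staple standing through its slot.
- **Bolt:** the push force rose to about 16 N at the stop. Afterwards the knob sat at panel x about -71 mm (home is -70), with the bolt through the staple. This agrees within the camera calibration of about 2 mm.
- **Bystanders:** the padlock, key and door knob look unmoved in the last pictures. I did not re-measure the others, but the arm never went near them.
- **Disagreements:** the recogniser's positions for the staple and the bolt guide were unreliable. They mostly landed on the panel or the strap, so I used a panel pose fitted to picture points from two cameras and checked against the wrist view. That pose agreed with the wrist view to about 2–4 pixels.

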